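# Scan the bar-tool box's code label and put the scanner back in its stand

### The job

Take the scanner wand out of its stand and scan the barred code label on the pine box's sliding door: point the wand's nose squarely at the middle of the label from about 3 cm off and hold it still there for two seconds, without touching the box with it. Then put the wand back in its stand nose down, lowering it by hand until its collar rests on the rim rather than dropping it, and let go. Leave the box, its door, and all other things where they are.

Things in the scene. Friction and masses are not known exactly. Their poses are not given: they have to be found in the camera images.
- wand: Grey scanner wand, loose, 166 mm long, standing nose down in the stand at any yaw, top 181 mm above the shelf. Origin: centre of the nose tip; z runs up from nose to handle, it scans along -z. Along z in mm: round barrel, diameter 20, 0 to 80 (tapered to 12 at the tip); black round collar, diameter 36, 80 to 86; square handle 24 x 24 (sides along x, y), 86 to 166
- wand_focus (a point): Point on the wand's axis 30 mm in front of the nose (wand's axes): the place it reads, which should lie at the middle of the label
- stand: Fixed upright brushed aluminium round sleeve, open at the top, outer diameter 38 mm, bore 26 mm, 95 mm high, on a round foot of diameter 84 mm, 7 mm thick. Origin: centre of its underside on the shelf; z up
- stand_seat (a point): On the stand's axis, 15 mm above the shelf, inside the bore: where the wand's origin lies when its collar rests on the rim
- box: Fixed pine box, 170 mm deep (x), 300 wide (y), front 30 high, back 149 high; its upper front slopes, normal leaning 35 degrees from vertical to its -x (robot) side. Rails on the slope's lower and upper edges stand 18 mm proud. A fixed panel fills the slope's -y half; a half-open door slides along y over it; tools show inside at +y. Origin: centre of underside
- label (a point): Centre of the code label's face: white paper, 46 mm up the slope by 66 wide, with black bars, in the middle of the sliding door (184 x 150 mm), about 0.10 m above the shelf. z: outward normal of the slope, 35 degrees from vertical; x up the slope; y along the box's width. A finger pull stands 8 mm proud 64 mm towards +y. The door moves if pushed
- mill: turned dark wooden pepper mill, loose, 142 high, 52 across; origin at the centre of its foot (mm); not needed, leave it alone
- grip_disc: grey rubber bottle grip disc, loose, diameter 104, 5 thick, lying flat; origin at the centre of its underside (mm); not needed, leave it alone
- jar_key: black plastic jar key (a flat handle with an open hoop), loose, about 140 long, 10 thick; origin on its underside (mm); not needed, leave it alone
- corkscrew: winged nickel corkscrew, loose, about 110 long, lying on the box's floor; origin on its underside (mm); not needed, leave it alone
- stopper: copper wine stopper, loose, 50 high, 32 across, standing on its head on the box's floor; origin at the centre of its underside (mm); not needed, leave it alone
- opener: flat stainless church-key opener, loose, about 100 long, 4 thick, lying on the box's floor; origin on its underside (mm); not needed, leave it alone
- jar: amber glass preserve jar with a metal cap, loose, 110 high, 66 across; origin at the centre of its underside (mm); not needed, leave it alone
There are look-alikes about, which are no part of the job. What is shaped like the wand but blue is not meant. What is shaped like the stand but purple is not meant.

How it is judged:
By the outcome, as a careful person would: the job done as asked, in the order asked, and still so for the second after the job is handed in, with the robot touching nothing.
It also fails if it takes over 48 s, if anything falls off the work surface, if the arm or the gripper's body presses on something with over 40 N, if the wrist force passes 120 N, or if a joint passes its speed limit or range.

### The arm

A 6-joint arm with a two-finger parallel gripper is mounted at the origin on the work surface. World frame = base frame: x ahead of the robot, y to its left, z up, the work surface at z = 0. Lengths are in m, angles in degrees, forces in N, time in s.
With the tool pointing down it reaches from about 0.325 to 0.9 m from the base axis. Payload 6.1 kg.
Tool frame: the origin (TCP) lies at the centre of the arm's flange, where the gripper is bolted on; the fingertips stand 182 mm ahead of it and the grasp point (between the pads) lies 164 mm ahead of it (bot.finger_overhang is the distance from the TCP to the fingertips, in m); z points along the fingers, y is the line along which they close (so a half turn about z gives the same grasp; the last joint's range is limited). The gripper opens to 87 mm and grips with 3 to 60 N. Pads are 19 mm wide; open, the fingers measure 117 mm over their backs; the gripper's body (75 mm by 190 mm) begins 51 mm behind the grasp point.
Start: joints at [61.759, 12.628, 87.462, -0, 79.91, -7.225], TCP at [0.224, 0.583, 0.405] pointing down, gripper open.
Joint ranges: [-170.65, 170.65], [-52.31, 119.04], [5.05, 147.46], [-71.25, 251.25], [11.57, 151.72], [-153.62, 153.62]. Speed limits (degrees/s): [147.25, 147.25, 172.46, 180, 180, 180].

### API

Orientations are given as a 3x3 rotation matrix whose columns are the frame's x, y, z axes.
In Python, from workcell import read_state, imaging, workorder, bot gives the robot as it stands. The module is installed in compiled form; this text tells all that it offers.
- The arm moves only by the tool apply_moves, never from a script. Its argument "motion" is a list of rows, each an object of numbers: "gripper": the opening, from 0 (shut) to 1 (fully open); "tx", "ty", "tz": the shift along the tool's x, y, z in m; "wx", "wy", "wz": the turn, a rotation vector about the tool's x, y, z in rad. In form: [{"gripper": .., "tx": .., "ty": .., "tz": .., "wx": .., "wy": .., "wz": ..}, ...]. A call has 1 to 20 rows; each row shifts and turns the commanded pose from where the row before left it, along the tool's axes as they then stand; what a row does not reach is not made up. A row lasts 1/12 s, in which the tool goes at most 41.7 mm and 7.16 degrees, less where a joint would pass 70% of its speed; a pose out of reach is approached as far as the arm can. A call is refused whole if a number of a shift passes 0.0417 or a number of a turn 0.125, either way. A call with a gripper value outside its range is refused whole. The fingers move at their own pace and stop on an object; "newtons" is the grip in N (left out, the last holds). Time passes only in rows, so rows that do not move let the fingers close. It gives the time, the measured TCP pose, the force, the opening and the grip force at its end, in the units of the state.
- read_state(): the state, without advancing time (a new reading comes with each control period).
- imaging.get_image(name): name is "scene" or "top" or "wrist"; returns (picture, depth): 384x512x3 uint8, blue, green, red; 384x512 float32, m along the optical axis (not along the pixel's ray), 0 where there is no reading.
- imaging.camera_params(name): a dict with "K" (3x3 intrinsics, pixels), "k1" (the pictures are not rectified: a ray, as slopes to the right and down, at radius r is drawn at 1 + k1 r^2 times it, then the intrinsics apply), "eye" and "orientation" of the camera in the world. Camera axes: x right, y down, z forward; pixel columns grow to the right and rows downward; lengths in m; the calibration is good to about 2 mm. A picture is of the moment at which its call begins: read the wrist's pose just before it. camera_params takes no time and is no camera call; for the wrist camera it gives the pose at the moment of the call.
- workorder.hand_in(): hands the job in; it is judged then, once.
The state is a dict: "time_s": time; "joints": joint angles; "qvel": joint speeds; "joint_efforts": joint torques, N m; "tcp_pos": TCP position; "orientation": TCP orientation; "ft_force": force on the tool from outside, world axes, zero at the start; "torque": the same for the moment, N m; "grip_width": finger opening in m; "finger_force": force on a finger pad.
Only numpy, scipy, OpenCV 4.12 (cv2) and the standard library are available. Lean on these libraries where they do the work, as an engineer would, in place of code of your own. Each camera call takes 0.05 s, during which the arm holds its last target. There are 200 camera calls.

## Working session

There is one attempt and no reset: what is moved stays moved. The work goes in short steps, Python scripts to look and compute and a tool call to move; the robot and the scene stay as the last step left them, time stands still between calls to the robot, and variables do not carry over. Pictures are saved under pics/ and viewed, at most 10 in all, crops included, and the job is handed in when it is done.

Besides the shell and the picture viewer there is one more tool, called after "Request:" by a JSON object that holds its "method" and its "body". apply_moves: Moves the arm, as the interface text tells. Its arguments: {"type":"object","properties":{"motion":{"type":"array"},"newtons":{"type":"number"}},"required":["motion"]}

```bash
mkdir -p pics
cat > h.py <<'E'
import numpy as np, cv2
from workcell import read_state, imaging, workorder, bot
def grab(n):
    p=imaging.camera_params(n); im,d=imaging.get_image(n); return im,d,p
def pts(px,d,p):
    """pixels (N,2) + depth(N) -> world"""
    K=np.array(p["K"],float); px=np.asarray(px,float).reshape(-1,1,2)
    n=cv2.undistortPoints(px,K,None) if not p["k1"] else cv2.undistortPointsIter(px,K,np.array([p["k1"],0,0,0.]),None,None,(3,50,1e-10))
    n=n.reshape(-1,2); r=np.c_[n,np.ones(len(n))]
    R=np.array(p["orientation"]);e=np.array(p["eye"])
    return e+(r*np.asarray(d).reshape(-1,1))@R.T
def onplane(px,p,z):
    e=np.array(p["eye"]); q=pts(px,np.ones(len(np.atleast_2d(px))),p)-e
    return e+q*((z-e[2])/q[:,2])[:,None]
E
python3 - <<'E'
from h import *
s=read_state(); print(s)
for n in("scene","top"):
    im,d,p=grab(n); print(n,p); cv2.imwrite(f"pics/{n}0.png",im); np.savez(f"{n}0.npz",im=im,d=d)
E
```

```text
{'time_s': 0.0, 'joints': array([ 6.17576104e+01,  1.26755499e+01,  8.75237252e+01, -4.34229953e-04,
        7.99087968e+01, -7.22308520e+00]), 'qvel': array([ 0.0693099 , -0.05684787, -0.03606812,  0.00359716, -0.07252079,
       -0.06506279]), 'joint_efforts': array([-4.62497756e-04, -4.94623733e+01, -3.87366843e+01,  6.98357192e-02,
        5.75255323e-02, -1.49360276e-04]), 'tcp_pos': array([0.22404024, 0.58319169, 0.40365242]), 'orientation': array([[-9.33460007e-01,  3.58680401e-01, -8.85986341e-04],
       [ 3.58681422e-01,  9.33458550e-01, -1.66519427e-03],
       [ 2.29758975e-04, -1.87217910e-03, -9.99998221e-01]]), 'ft_force': array([0.46404201, 0.54621221, 0.03279773]), 'torque': array([-0.04088259, -0.02438913, -0.05399477]), 'finger_force': 0.0, 'grip_width': 0.0864428542629682}
scene {'K': array([[359.96850337,   0.        , 250.98201367],
       [  0.        , 359.96850337, 185.9532276 ],
       [  0.        ,   0.        ,   1.        ]]), 'k1': -0.06836379121216585, 'eye': array([ 0.89388038, -0.2555119 ,  0.91081977]), 'orientation': array([[ 6.12742487e-01,  6.59409263e-01, -4.35575561e-01],
       [ 7.90282486e-01, -5.11609585e-01,  3.37207984e-01],
       [-4.86563863e-04, -5.50849396e-01, -8.34604521e-01]])}
top {'K': array([[383.60512925,   0.        , 256.30378154],
       [  0.        , 383.60512925, 193.12269419],
       [  0.        ,   0.        ,   1.        ]]), 'k1': 0.028484223043386853, 'eye': array([0.29995395, 0.05573465, 0.93005165]), 'orientation': array([[-5.13363144e-02, -9.74991740e-01,  2.16230639e-01],
       [-9.98681402e-01,  5.00755115e-02, -1.13092775e-02],
       [ 1.98592324e-04, -2.16526094e-01, -9.76276811e-01]])}
```

View pics/scene0.png

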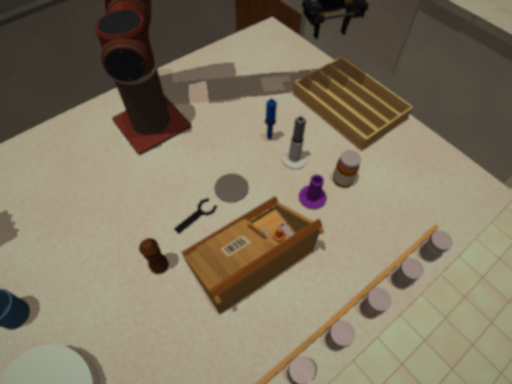

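View pics/top0.png

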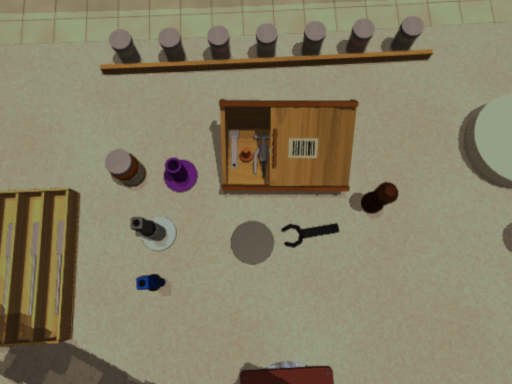

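The scene picture shows the grey wand in the aluminium stand at about (297,140) and the blue look-alike at (270,118). The purple stand is at (314,192) and the label at (236,246). In the top picture these are at (145,226), (150,283), (178,174) and (303,148). The grey wand in the silver stand fits the description by colour. The blue and purple ones do not.

Run:
```python
from h import *
P={n:imaging.camera_params(n) for n in("scene","top")}
D={n:np.load(f"{n}0.npz") for n in P}
a=cv2.resize(D["scene"]["im"][90:180,250:340],(400,400),interpolation=cv2.INTER_CUBIC)
b=cv2.resize(D["top"]["im"][195:300,110:215],(400,400),interpolation=cv2.INTER_CUBIC)
cv2.imwrite("pics/crop.png",np.hstack([a,b]))
for n in P:
    im,d=D[n]["im"],D[n]["d"]
    v,u=np.mgrid[0:384,0:512]; W=pts(np.c_[u.ravel(),v.ravel()],d.ravel(),P[n]).reshape(384,512,3)
    ok=d>0
    # wand region
    x0,y0,x1,y1={"scene":(275,105,315,172),"top":(122,205,185,255)}[n]
    w=W[y0:y1,x0:x1].reshape(-1,3)
    for lo,hi in((.172,.19),(.11,.165),(.09,.105),(.02,.08),(.004,.012)):
        q=w[(w[:,2]>lo)&(w[:,2]<hi)]
        if len(q): print(n,lo,len(q),q.min(0).round(3),q.max(0).round(3),q.mean(0).round(4))
    # label: white pixels in region
    x0,y0,x1,y1={"scene":(215,230,258,262),"top":(280,132,325,164)}[n]
    g=im[y0:y1,x0:x1]; hsv=cv2.cvtColor(g,cv2.COLOR_BGR2HSV)
    m=((hsv[...,1]<90)).astype(np.uint8); m=cv2.morphologyEx(m,cv2.MORPH_CLOSE,np.ones((5,5)))
    c=max(cv2.findContours(m,0,2)[0],key=cv2.contourArea); r=cv2.minAreaRect(c)
    box=cv2.boxPoints(r)+[x0,y0]; ctr=np.array(r[0])+[x0,y0]
    # plane fit to door around label
    mm=np.zeros((384,512),np.uint8); cv2.fillPoly(mm,[np.int32(box)],1); q=W[(mm>0)&ok]
    cen=q.mean(0); nrm=np.linalg.svd(q-cen)[2][2]; nrm*=np.sign(nrm[2])
    e=np.array(P[n]["eye"]); hit=[]
    for px in [ctr,*box]:
        ray=pts([px],[1],P[n])[0]-e; hit.append(e+ray*((cen-e)@nrm)/(ray@nrm))
    print(n,"label px",ctr,r[1],"ctr",hit[0].round(4),"n",nrm.round(3),np.degrees(np.arccos(nrm[2])))
    print(np.array(hit[1:]).round(4).tolist())
    print("surf z",np.median(W[300:340,100:200][...,2]) )
    np.save(n+"W.npy",W)
```

```text
scene 0.172 70 [0.41  0.271 0.173] [0.434 0.294 0.184] [0.4228 0.2818 0.1792]
scene 0.11 153 [0.314 0.27  0.11 ] [0.433 0.293 0.165] [0.4179 0.2776 0.1378]
scene 0.09 63 [0.409 0.263 0.09 ] [0.438 0.294 0.105] [0.4272 0.2744 0.0981]
scene 0.02 154 [0.29  0.264 0.02 ] [0.44 0.48 0.08] [0.4238 0.2808 0.0511]
scene 0.004 298 [0.255 0.221 0.004] [0.488 0.483 0.012] [0.4145 0.286  0.0075]
scene label px [235.14156914 245.41348362] (9.291292190551758, 26.546546936035156) ctr [ 0.5855 -0.0656  0.1031] n [-0.585  0.013  0.811] 35.79397956625683
[[0.5659, -0.0938, 0.0895], [0.5712, -0.0278, 0.0922], [0.6046, -0.0381, 0.1164], [0.599, -0.1012, 0.1134]]
surf z -9.563780716703718e-06
top 0.172 168 [0.406 0.272 0.172] [0.43  0.298 0.185] [0.4176 0.2844 0.1803]
top 0.11 127 [0.406 0.272 0.11 ] [0.428 0.296 0.165] [0.4134 0.2773 0.1378]
top 0.09 98 [0.4   0.266 0.09 ] [0.436 0.299 0.104] [0.4125 0.2769 0.0987]
top 0.02 112 [0.399 0.265 0.021] [0.431 0.295 0.079] [0.4109 0.272  0.0513]
top 0.004 588 [0.371 0.224 0.004] [0.489 0.366 0.012] [0.4136 0.2786 0.0069]
top label px [303. 148.] (18.0, 28.0) ctr [ 0.5828 -0.0651  0.1014] n [-0.581  0.027  0.814] 35.545820427589625
[[0.6015, -0.0335, 0.1137], [0.5983, -0.0964, 0.1135], [0.5638, -0.0973, 0.0889], [0.5671, -0.0332, 0.0891]]
surf z 0.00024109294431079453
```

View pics/crop.png

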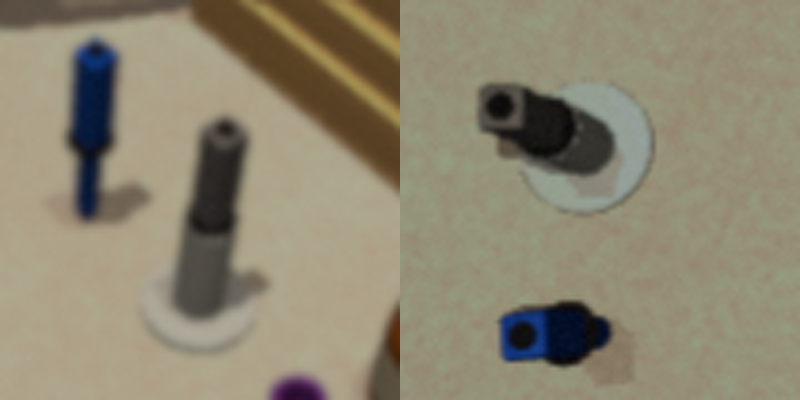

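The crop confirms it: the grey wand with the black collar, seated in the silver stand, is at left-panel (222,180). The blue one at (95,130) stands free and is not the one meant. I'll rehearse the scan pose empty-handed first, to refine the label with the wrist camera and check reach.

```bash
cat >> h.py <<'E'
from scipy.spatial.transform import Rotation as Ro
def plan(p=None,R=None):
    s=read_state(); R0=s["orientation"]; p0=s["tcp_pos"]
    if p is not None: t=R0.T@(np.array(p)-p0); print("shift(tool)",t.round(4),"rows>=",np.linalg.norm(t)/.04)
    if R is not None:
        w=Ro.from_matrix(R0.T@R).as_rotvec(); print("turn(tool)",w.round(4),"rows>=",np.linalg.norm(w)/.12)
def scanR(psi,tilt=35):
    x=np.array([np.cos(psi),np.sin(psi),0]);y=np.array([-np.sin(psi),np.cos(psi),0]);t=np.radians(tilt)
    n=-np.sin(t)*x+np.array([0,0,np.cos(t)]); return np.c_[np.cross(y,-n),y,-n],n
E
python3 - <<'E'
from h import *
R,n=scanR(np.radians(-2.7)); L=np.array([.584,-.0653,.102])
plan(L+.36*n,R); print(L+.36*n)
for nm in("topW.npy","sceneW.npy"):
    W=np.load(nm); q=W[(W[...,0]>.3)&(W[...,0]<.75)&(abs(W[...,1])<.3)&(W[...,2]>.142)&(W[...,2]<.16)]
    q=q[q[:,0]>.6]; print(nm,len(q),q.min(0),q.max(0),cv2.minAreaRect(q[:,:2].astype(np.float32)))
E
```

```text
shift(tool) [-0.3726 -0.5411  0.0077] rows>= 16.425810522825092
turn(tool) [-0.0993 -0.6061 -0.3092] rows>= 5.729992367147305
[ 0.37774171 -0.05557311  0.39689474]
topW.npy 1146 [ 0.63482794 -0.18203355  0.14206851] [0.69160206 0.11772338 0.15999403] ((0.659538984298706, -0.03177870810031891), (0.29998552799224854, 0.0441504567861557), 85.97557067871094)
sceneW.npy 1159 [ 0.63741997 -0.18355916  0.14201402] [0.69151158 0.11633747 0.15999131] ((0.6627287268638611, -0.03287982940673828), (0.30060920119285583, 0.04392077773809433), 87.36592102050781)
```

Request:
{"method": "apply_moves", "body": {"motion": [{"tx":-0.0207,"ty":-0.03},{"tx":-0.0207,"ty":-0.03},{"tx":-0.0207,"ty":-0.03},{"tx":-0.0207,"ty":-0.03},{"tx":-0.0207,"ty":-0.03},{"tx":-0.0207,"ty":-0.03},{"tx":-0.0207,"ty":-0.03},{"tx":-0.0207,"ty":-0.03},{"tx":-0.0207,"ty":-0.03},{"tx":-0.0207,"ty":-0.03},{"tx":-0.0207,"ty":-0.03},{"tx":-0.0207,"ty":-0.03},{"tx":-0.0207,"ty":-0.03},{"tx":-0.0207,"ty":-0.03},{"tx":-0.0207,"ty":-0.03},{"tx":-0.0207,"ty":-0.03},{"tx":-0.0207,"ty":-0.03},{"tx":-0.0207,"ty":-0.03}]}}

```text
invalid input
```

Request:
{"method": "apply_moves", "body": {"motion": [{"wx":-0.0142,"wy":-0.0866,"wz":-0.0442},{"wx":-0.0142,"wy":-0.0866,"wz":-0.0442},{"wx":-0.0142,"wy":-0.0866,"wz":-0.0442},{"wx":-0.0142,"wy":-0.0866,"wz":-0.0442},{"wx":-0.0142,"wy":-0.0866,"wz":-0.0442},{"wx":-0.0142,"wy":-0.0866,"wz":-0.0442},{"wx":-0.0142,"wy":-0.0866,"wz":-0.0442},{},{}]}}

```text
invalid input
```

Run:
```python
from h import *
s=read_state(); print(s["time_s"],s["joints"].round(1),s["tcp_pos"],s["orientation"].round(3).tolist(),s["ft_force"])
im,d,p=grab("wrist"); cv2.imwrite("pics/w1.png",im); np.savez("w1.npz",im=im,d=d,e=p["eye"],o=p["orientation"],K=p["K"],k1=p["k1"])
R=s["orientation"]; print("cam in tool",R.T@(p["eye"]-s["tcp_pos"]),(R.T@p["orientation"]).round(3).tolist())
```

```text
0.1 [61.8 12.7 87.5  0.  79.9 -7.2] [0.22403552 0.5831906  0.40374617] [[-0.933, 0.359, -0.001], [0.359, 0.933, -0.002], [0.0, -0.002, -1.0]] [0.26210397 0.20047742 0.02793877]
cam in tool [ 0.06747836 -0.00034132  0.01969615] [[0.001, -0.969, -0.248], [1.0, 0.0, 0.001], [-0.001, -0.248, 0.969]]
```

View pics/w1.png

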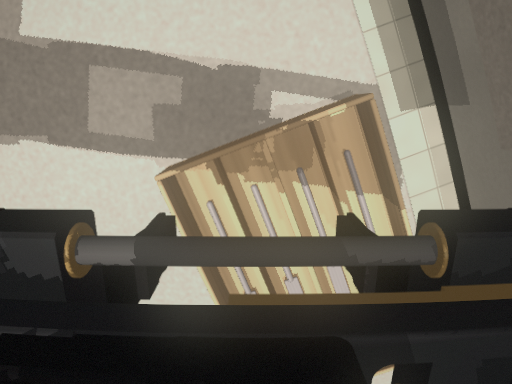

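The moves were refused, probably because every key has to be present. The picture shows only the tray from the start pose, with the fingers at about (150,250) and (355,250).

Request:
{"method": "apply_moves", "body": {"motion": [{"gripper":1,"tx":-0.0207,"ty":-0.03,"tz":0,"wx":0,"wy":0,"wz":0},{"gripper":1,"tx":-0.0207,"ty":-0.03,"tz":0,"wx":0,"wy":0,"wz":0},{"gripper":1,"tx":-0.0207,"ty":-0.03,"tz":0,"wx":0,"wy":0,"wz":0},{"gripper":1,"tx":-0.0207,"ty":-0.03,"tz":0,"wx":0,"wy":0,"wz":0},{"gripper":1,"tx":-0.0207,"ty":-0.03,"tz":0,"wx":0,"wy":0,"wz":0},{"gripper":1,"tx":-0.0207,"ty":-0.03,"tz":0,"wx":0,"wy":0,"wz":0},{"gripper":1,"tx":-0.0207,"ty":-0.03,"tz":0,"wx":0,"wy":0,"wz":0},{"gripper":1,"tx":-0.0207,"ty":-0.03,"tz":0,"wx":0,"wy":0,"wz":0},{"gripper":1,"tx":-0.0207,"ty":-0.03,"tz":0,"wx":0,"wy":0,"wz":0},{"gripper":1,"tx":-0.0207,"ty":-0.03,"tz":0,"wx":0,"wy":0,"wz":0},{"gripper":1,"tx":-0.0207,"ty":-0.03,"tz":0,"wx":0,"wy":0,"wz":0},{"gripper":1,"tx":-0.0207,"ty":-0.03,"tz":0,"wx":0,"wy":0,"wz":0},{"gripper":1,"tx":-0.0207,"ty":-0.03,"tz":0,"wx":0,"wy":0,"wz":0},{"gripper":1,"tx":-0.0207,"ty":-0.03,"tz":0,"wx":0,"wy":0,"wz":0},{"gripper":1,"tx":-0.0207,"ty":-0.03,"tz":0,"wx":0,"wy":0,"wz":0},{"gripper":1,"tx":-0.0207,"ty":-0.03,"tz":0,"wx":0,"wy":0,"wz":0},{"gripper":1,"tx":-0.0207,"ty":-0.03,"tz":0,"wx":0,"wy":0,"wz":0},{"gripper":1,"tx":-0.0207,"ty":-0.03,"tz":0,"wx":0,"wy":0,"wz":0}]}}

```text
time_s: 1.65
tcp_pos: [0.3781, -0.0562, 0.4048]
orientation: [[-0.933, 0.359, 0.001], [0.359, 0.933, -0.0], [-0.001, 0.0, -1.0]]
ft_force: [0.9, 1.2, 0.2]
grip_width: 0.0867
finger_force: 0.0
```

Request:
{"method": "apply_moves", "body": {"motion": [{"gripper":1,"tx":0,"ty":0,"tz":0,"wx":-0.0142,"wy":-0.0866,"wz":-0.0442},{"gripper":1,"tx":0,"ty":0,"tz":0,"wx":-0.0142,"wy":-0.0866,"wz":-0.0442},{"gripper":1,"tx":0,"ty":0,"tz":0,"wx":-0.0142,"wy":-0.0866,"wz":-0.0442},{"gripper":1,"tx":0,"ty":0,"tz":0,"wx":-0.0142,"wy":-0.0866,"wz":-0.0442},{"gripper":1,"tx":0,"ty":0,"tz":0,"wx":-0.0142,"wy":-0.0866,"wz":-0.0442},{"gripper":1,"tx":0,"ty":0,"tz":0,"wx":-0.0142,"wy":-0.0866,"wz":-0.0442},{"gripper":1,"tx":0,"ty":0,"tz":0,"wx":-0.0142,"wy":-0.0866,"wz":-0.0442},{"gripper":1,"tx":0,"ty":0,"tz":0,"wx":0,"wy":0,"wz":0},{"gripper":1,"tx":0,"ty":0,"tz":0,"wx":0,"wy":0,"wz":0}]}}

```text
time_s: 2.4
tcp_pos: [0.3778, -0.0544, 0.4044]
orientation: [[-0.819, 0.049, 0.572], [0.041, 0.999, -0.026], [-0.572, 0.002, -0.82]]
ft_force: [-0.6, 0.4, 0.8]
grip_width: 0.087
finger_force: 0.0
```

Run:
```python
from h import *
s=read_state(); print(s["time_s"],s["joints"].round(1),s["tcp_pos"],s["orientation"].round(3).tolist())
im,d,p=grab("wrist"); cv2.imwrite("pics/w2.png",im)
v,u=np.mgrid[0:384,0:512]; W=pts(np.c_[u.ravel(),v.ravel()],d.ravel(),p).reshape(384,512,3); np.savez("w2.npz",im=im,d=d,W=W)
```

```text
2.4 [ -25.7  -39.7  133.8   16.    54.2 -118.5] [ 0.37775321 -0.05436584  0.40443372] [[-0.819, 0.049, 0.572], [0.041, 0.999, -0.026], [-0.572, 0.002, -0.82]]
```

View pics/w2.png

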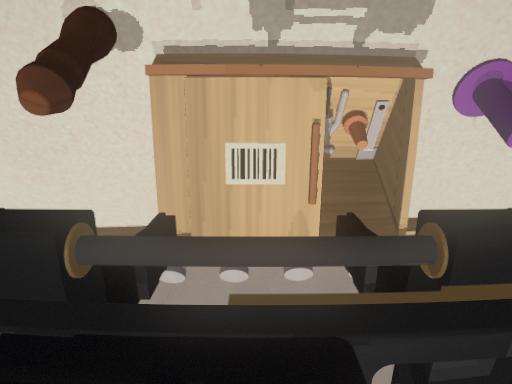

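The label is at (255,164), with corners (225,143) to (285,185). The door pull is at (314,163), the mill at upper left and the purple stand at right. The pose is reachable, so I'll refine the label.

Run:
```python
from h import *
z=np.load("w2.npz"); im,d,W=z["im"],z["d"],z["W"]
p=imaging.camera_params("wrist"); s=read_state()
g=im[135:195,215:297]; hsv=cv2.cvtColor(g,cv2.COLOR_BGR2HSV)
m=(hsv[...,1]<75).astype(np.uint8); m=cv2.morphologyEx(m,cv2.MORPH_CLOSE,np.ones((7,7)))
c=max(cv2.findContours(m,0,2)[0],key=cv2.contourArea); r=cv2.minAreaRect(c); box=cv2.boxPoints(r)+[215,135]; print(r)
q=W[100:225,195:300].reshape(-1,3); q=q[q[:,2]>.04]
cen=np.median(q,0)
for _ in range(3):
    cen=q.mean(0); n=np.linalg.svd(q-cen)[2][2]; n*=np.sign(n[2]); q=q[abs((q-cen)@n)<.004]
print("n",n,np.degrees(np.arccos(n[2])),"yaw",np.degrees(np.arctan2(-n[1],-n[0])))
e=np.array(p["eye"]); ray=pts(np.vstack([np.array(r[0])+[215,135],box]),np.ones(5),p)-e
H=e+ray*(((cen-e)@n)/(ray@n))[:,None]; print(H.round(4).tolist())
print("edges",[np.linalg.norm(H[i]-H[j]).round(4) for i,j in((1,2),(2,3))])
# wand-ish target: next look pose
plan((.419-.0,.283,.41),np.c_[[-1,0,0],[0,1,0],[0,0,-1.]])
```

```text
((40.0, 28.0), (42.0, 60.0), 90.0)
n [-0.56456894  0.02688673  0.82494788] 34.41679206480524 yaw -2.72656342276876
[[0.5836, -0.0643, 0.1019], [0.5629, -0.0958, 0.0888], [0.5661, -0.0309, 0.0889], [0.6049, -0.0318, 0.1154], [0.6015, -0.0988, 0.1154]]
edges [np.float64(0.0649), np.float64(0.047)]
shift(tool) [-0.0228  0.339   0.0103] rows>= 8.497213403211278
turn(tool) [-0.0127  0.6091 -0.0477] rows>= 5.0929040720359025
```

Request:
{"method": "apply_moves", "body": {"motion": [{"gripper":1,"tx":0,"ty":0,"tz":-0.005,"wx":-0.0021,"wy":0.1015,"wz":-0.008},{"gripper":1,"tx":0,"ty":0,"tz":-0.005,"wx":-0.0021,"wy":0.1015,"wz":-0.008},{"gripper":1,"tx":0,"ty":0,"tz":-0.005,"wx":-0.0021,"wy":0.1015,"wz":-0.008},{"gripper":1,"tx":0,"ty":0,"tz":-0.005,"wx":-0.0021,"wy":0.1015,"wz":-0.008},{"gripper":1,"tx":0,"ty":0,"tz":-0.003,"wx":-0.0021,"wy":0.1015,"wz":-0.008},{"gripper":1,"tx":0,"ty":0,"tz":0,"wx":-0.0021,"wy":0.1015,"wz":-0.008},{"gripper":1,"tx":-0.0115,"ty":0.0338,"tz":0,"wx":0,"wy":0,"wz":0},{"gripper":1,"tx":-0.0115,"ty":0.0338,"tz":0,"wx":0,"wy":0,"wz":0},{"gripper":1,"tx":-0.0115,"ty":0.0338,"tz":0,"wx":0,"wy":0,"wz":0},{"gripper":1,"tx":-0.0115,"ty":0.0338,"tz":0,"wx":0,"wy":0,"wz":0},{"gripper":1,"tx":-0.0115,"ty":0.0338,"tz":0,"wx":0,"wy":0,"wz":0},{"gripper":1,"tx":-0.0115,"ty":0.0338,"tz":0,"wx":0,"wy":0,"wz":0},{"gripper":1,"tx":-0.0115,"ty":0.0338,"tz":0,"wx":0,"wy":0,"wz":0},{"gripper":1,"tx":-0.0115,"ty":0.0338,"tz":0,"wx":0,"wy":0,"wz":0},{"gripper":1,"tx":-0.0115,"ty":0.0338,"tz":0,"wx":0,"wy":0,"wz":0},{"gripper":1,"tx":-0.0115,"ty":0.0338,"tz":0,"wx":0,"wy":0,"wz":0},{"gripper":1,"tx":0,"ty":0,"tz":0,"wx":0,"wy":0,"wz":0},{"gripper":1,"tx":0,"ty":0,"tz":0,"wx":0,"wy":0,"wz":0}]}}

```text
time_s: 3.95
tcp_pos: [0.4836, 0.2863, 0.4242]
orientation: [[-1.0, -0.004, -0.0], [-0.004, 1.0, -0.004], [0.0, -0.004, -1.0]]
ft_force: [0.1, -0.5, -0.5]
grip_width: 0.0872
finger_force: 0.0
```

Run:
```python
from h import *
s=read_state(); print(s["time_s"],s["joints"].round(1),s["tcp_pos"],s["orientation"].round(3).tolist())
im,d,p=grab("wrist"); cv2.imwrite("pics/w3.png",im)
v,u=np.mgrid[0:384,0:512]; W=pts(np.c_[u.ravel(),v.ravel()],d.ravel(),p).reshape(384,512,3); np.savez("w3.npz",im=im,d=d,W=W)
m=(abs(W[...,2]-.181)<.006)&(d>0)&(np.hypot(W[...,0]-.419,W[...,1]-.283)<.03)&(v<230)
q=W[m]; print(len(q),q.mean(0),cv2.minAreaRect(q[:,:2].astype(np.float32)), np.c_[u[m],v[m]].mean(0), np.percentile(q[:,2],[5,50,95]))
print(cv2.minAreaRect(np.c_[u[m],v[m]].astype(np.float32)))
```

```text
3.95 [ 22.6   3.3  95.7  -0.2  81.1 -67.5] [0.48356769 0.28626035 0.42416859] [[-1.0, -0.004, -0.0], [-0.004, 1.0, -0.004], [0.0, -0.004, -1.0]]
1224 [0.41887282 0.28511816 0.18138369] ((0.4189901649951935, 0.28513097763061523), (0.024061650037765503, 0.024257341399788857), 87.37826538085938) [255.73611111 108.73039216] [0.1793244  0.18143763 0.18323991]
((255.79244995117188, 108.7735824584961), (34.74978256225586, 35.879146575927734), 2.4895529747009277)
```

View pics/w3.png

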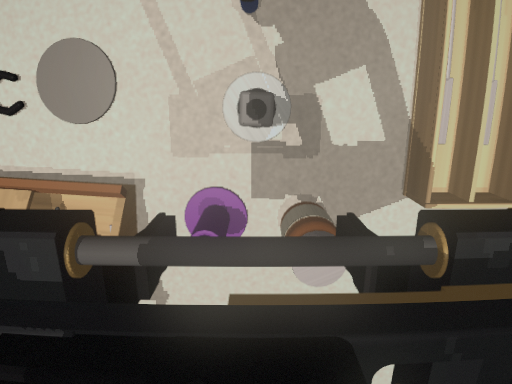

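The wand top is at (256,109), giving (0.419, 0.285) with the handle yawed about -2.6°. The purple stand is at (216,215) and the jar at (308,222). Next I align and descend.

Request:
{"method": "apply_moves", "body": {"motion": [{"gripper":1,"tx":0.0325,"ty":-0.0005,"tz":0,"wx":-0.004,"wy":0,"wz":0},{"gripper":1,"tx":0.0325,"ty":-0.0005,"tz":0,"wx":0,"wy":0,"wz":0.049},{"gripper":1,"tx":0,"ty":0,"tz":0.02,"wx":0,"wy":0,"wz":0},{"gripper":1,"tx":0,"ty":0,"tz":0,"wx":0,"wy":0,"wz":0},{"gripper":1,"tx":0,"ty":0,"tz":0,"wx":0,"wy":0,"wz":0}]}}

```text
time_s: 4.42
tcp_pos: [0.418, 0.2823, 0.4049]
orientation: [[-0.999, 0.048, 0.001], [0.048, 0.999, 0.002], [-0.001, 0.002, -1.0]]
ft_force: [0.3, -0.3, 0.0]
grip_width: 0.087
finger_force: 0.0
```

Run:
```python
from h import *
a=np.radians(-2.6);x=np.array([np.cos(a),np.sin(a),0]);y=np.array([-np.sin(a),np.cos(a),0])
plan((.4189,.2851,.314),np.c_[-x,y,[0,0,-1.]])
z=np.load("w3.npz");W=z["W"];im=z["im"]
m=(abs(W[...,2]-.006)<.006)&(W[...,2]>.003)&(np.hypot(W[...,0]-.419,W[...,1]-.285)<.05)
q=W[m]; print(len(q),cv2.minEnclosingCircle(q[:,:2].astype(np.float32)))
m=(abs(W[...,2]-.095)<.012)&(np.hypot(W[...,0]-.419,W[...,1]-.285)<.03); q=W[m]; print(len(q), q.mean(0) if len(q) else 0, cv2.minEnclosingCircle(q[:,:2].astype(np.float32)))
```

```text
shift(tool) [-0.0007  0.0027  0.0909] rows>= 2.2746823514004926
turn(tool) [ 0.0016  0.0013 -0.0027] rows>= 0.027868887184557583
2417 ((0.42100587487220764, 0.2866285443305969), 0.04454050958156586)
132 [0.41501705 0.2858285  0.09899709] ((0.41937240958213806, 0.2852015197277069), 0.01915796287357807)
```

Request:
{"method": "apply_moves", "body": {"motion": [{"gripper":1,"tx":-0.0007,"ty":0.0027,"tz":0.015,"wx":0.0016,"wy":0.0013,"wz":0},{"gripper":1,"tx":0,"ty":0,"tz":0.025,"wx":0,"wy":0,"wz":0},{"gripper":1,"tx":0,"ty":0,"tz":0.025,"wx":0,"wy":0,"wz":0},{"gripper":1,"tx":0,"ty":0,"tz":0.025,"wx":0,"wy":0,"wz":0},{"gripper":1,"tx":0,"ty":0,"tz":0,"wx":0,"wy":0,"wz":0},{"gripper":1,"tx":0,"ty":0,"tz":0,"wx":0,"wy":0,"wz":0}]}}

```text
time_s: 4.92
tcp_pos: [0.4196, 0.2855, 0.315]
orientation: [[-0.999, 0.048, -0.001], [0.048, 0.999, -0.0], [0.001, -0.0, -1.0]]
ft_force: [0.2, 0.4, 0.3]
grip_width: 0.0868
finger_force: 0.0
```

Request:
{"method": "apply_moves", "body": {"motion": [{"gripper":0.4,"tx":0,"ty":0,"tz":0,"wx":0,"wy":0,"wz":0},{"gripper":0.4,"tx":0,"ty":0,"tz":0,"wx":0,"wy":0,"wz":0},{"gripper":0.4,"tx":0,"ty":0,"tz":0,"wx":0,"wy":0,"wz":0},{"gripper":0.2,"tx":0,"ty":0,"tz":0,"wx":0,"wy":0,"wz":0},{"gripper":0.1,"tx":0,"ty":0,"tz":0,"wx":0,"wy":0,"wz":0},{"gripper":0.1,"tx":0,"ty":0,"tz":0,"wx":0,"wy":0,"wz":0},{"gripper":0.1,"tx":0,"ty":0,"tz":0,"wx":0,"wy":0,"wz":0},{"gripper":0.1,"tx":0,"ty":0,"tz":0,"wx":0,"wy":0,"wz":0}], "newtons": 35}}

```text
time_s: 5.58
tcp_pos: [0.4192, 0.2861, 0.3154]
orientation: [[-0.999, 0.047, 0.001], [0.047, 0.999, 0.002], [-0.001, 0.002, -1.0]]
ft_force: [0.4, -0.4, 0.5]
grip_width: 0.0413
finger_force: 0.0
```

Run:
```python
from h import *
s=read_state(); print({k:np.round(s[k],4).tolist() for k in("time_s","joints","tcp_pos","orientation","ft_force","torque","grip_width","finger_force")})
```

```text
{'time_s': 5.5833, 'joints': [25.3906, 1.2922, 109.8857, 0.0529, 68.7127, -61.9442], 'tcp_pos': [0.4192, 0.2861, 0.3154], 'orientation': [[-0.9989, 0.0468, 0.0014], [0.0468, 0.9989, 0.0016], [-0.0013, 0.0017, -1.0]], 'ft_force': [0.3672, -0.415, 0.5115], 'torque': [0.0801, 0.027, -0.0065], 'grip_width': 0.0413, 'finger_force': 0.0}
```

Request:
{"method": "apply_moves", "body": {"motion": [{"gripper":0,"tx":0,"ty":0,"tz":0,"wx":0,"wy":0,"wz":0},{"gripper":0,"tx":0,"ty":0,"tz":0,"wx":0,"wy":0,"wz":0},{"gripper":0,"tx":0,"ty":0,"tz":0,"wx":0,"wy":0,"wz":0},{"gripper":0,"tx":0,"ty":0,"tz":0,"wx":0,"wy":0,"wz":0},{"gripper":0,"tx":0,"ty":0,"tz":0,"wx":0,"wy":0,"wz":0},{"gripper":0,"tx":0,"ty":0,"tz":0,"wx":0,"wy":0,"wz":0}]}}

```text
time_s: 6.08
tcp_pos: [0.4192, 0.286, 0.3152]
orientation: [[-0.999, 0.047, 0.001], [0.047, 0.999, 0.001], [-0.001, 0.001, -1.0]]
ft_force: [0.5, -0.7, -1.1]
grip_width: 0.0237
finger_force: 35.0
```

Request:
{"method": "apply_moves", "body": {"motion": [{"gripper":0,"tx":0,"ty":0,"tz":-0.006,"wx":0,"wy":0,"wz":0},{"gripper":0,"tx":0,"ty":0,"tz":-0.014,"wx":0,"wy":0,"wz":0},{"gripper":0,"tx":0,"ty":0,"tz":-0.02,"wx":0,"wy":0,"wz":0},{"gripper":0,"tx":0,"ty":0,"tz":-0.02,"wx":0,"wy":0,"wz":0},{"gripper":0,"tx":0,"ty":0,"tz":-0.02,"wx":0,"wy":0,"wz":0},{"gripper":0,"tx":0,"ty":0,"tz":-0.02,"wx":0,"wy":0,"wz":0},{"gripper":0,"tx":0,"ty":0,"tz":-0.02,"wx":0,"wy":0,"wz":0},{"gripper":0,"tx":0,"ty":0,"tz":-0.01,"wx":0,"wy":0,"wz":0},{"gripper":0,"tx":0,"ty":0,"tz":0,"wx":0,"wy":0,"wz":0}]}}

```text
time_s: 6.83
tcp_pos: [0.4195, 0.2861, 0.4485]
orientation: [[-0.999, 0.047, 0.006], [0.047, 0.999, 0.004], [-0.006, 0.004, -1.0]]
ft_force: [0.6, -0.3, -1.3]
grip_width: 0.024
finger_force: 35.0
```

Run:
```python
from h import *
s=read_state(); print(s["time_s"],s["tcp_pos"],s["grip_width"],s["finger_force"],s["ft_force"])
R,n=scanR(np.radians(-2.7)); L=np.array([.5836,-.0645,.102])
plan((.38,-.056,.445),R)
im,d,p=grab("top"); cv2.imwrite("pics/t2.png",cv2.resize(im[100:300,60:326],(798,600)))
```

```text
6.8333 [0.41954747 0.28614992 0.44851542] 0.02402582567628105 34.99877555994317 [ 0.59378389 -0.34874092 -1.30574471]
shift(tool) [ 0.0235 -0.3436  0.0019] rows>= 8.611145763578287
turn(tool) [ 0.0042 -0.605  -0.0011] rows>= 5.0414868335579515
```

View pics/t2.png

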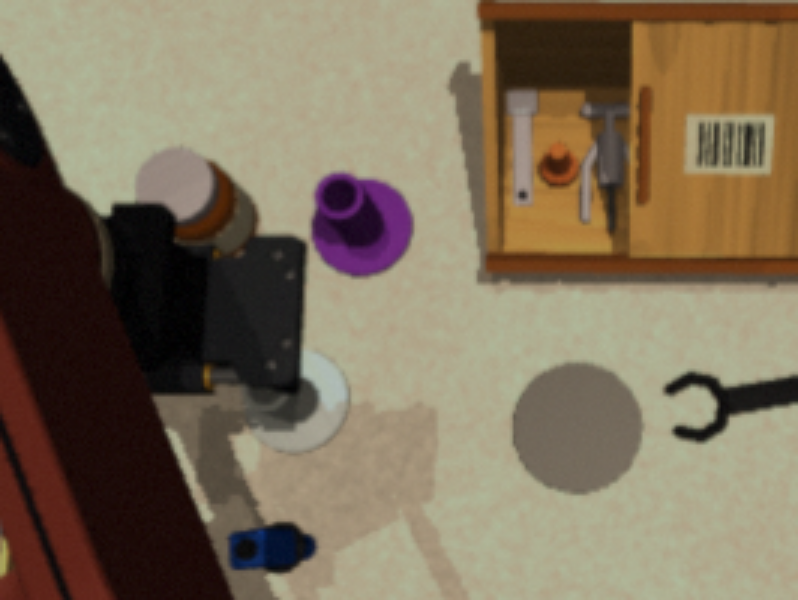

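The wand is out: the open sleeve shows at (285,400), everything else is undisturbed, and the grip width is 24 mm. Next I move to the box and tilt, well clear of it.

Request:
{"method": "apply_moves", "body": {"motion": [{"gripper":0,"tx":0.001,"ty":-0.015,"tz":0,"wx":0,"wy":0,"wz":0},{"gripper":0,"tx":0.002,"ty":-0.03,"tz":0,"wx":0,"wy":0,"wz":0},{"gripper":0,"tx":0.002,"ty":-0.03,"tz":0,"wx":0,"wy":0,"wz":0},{"gripper":0,"tx":0.002,"ty":-0.03,"tz":0,"wx":0,"wy":0,"wz":0},{"gripper":0,"tx":0.002,"ty":-0.03,"tz":0,"wx":0,"wy":0,"wz":0},{"gripper":0,"tx":0.002,"ty":-0.03,"tz":0,"wx":0,"wy":0,"wz":0},{"gripper":0,"tx":0.002,"ty":-0.03,"tz":0,"wx":0,"wy":0,"wz":0},{"gripper":0,"tx":0.002,"ty":-0.03,"tz":0,"wx":0,"wy":0,"wz":0},{"gripper":0,"tx":0.002,"ty":-0.03,"tz":0,"wx":0,"wy":0,"wz":0},{"gripper":0,"tx":0.002,"ty":-0.03,"tz":0,"wx":0,"wy":0,"wz":0},{"gripper":0,"tx":0.002,"ty":-0.03,"tz":0,"wx":0,"wy":0,"wz":0},{"gripper":0,"tx":0.002,"ty":-0.029,"tz":0,"wx":0,"wy":0,"wz":0},{"gripper":0,"tx":0,"ty":0,"tz":0,"wx":0,"wy":-0.04,"wz":0},{"gripper":0,"tx":0,"ty":0,"tz":0,"wx":0,"wy":-0.095,"wz":0},{"gripper":0,"tx":0,"ty":0,"tz":0,"wx":0,"wy":-0.095,"wz":0},{"gripper":0,"tx":0,"ty":0,"tz":0,"wx":0,"wy":-0.095,"wz":0},{"gripper":0,"tx":0,"ty":0,"tz":0,"wx":0.004,"wy":-0.095,"wz":0},{"gripper":0,"tx":0,"ty":0,"tz":0,"wx":0,"wy":-0.095,"wz":0},{"gripper":0,"tx":0,"ty":0,"tz":0,"wx":0,"wy":-0.09,"wz":0},{"gripper":0,"tx":0,"ty":0,"tz":0,"wx":0,"wy":0,"wz":0}]}}

```text
time_s: 8.55
tcp_pos: [0.3791, -0.0565, 0.4424]
orientation: [[-0.82, 0.049, 0.57], [0.04, 0.999, -0.029], [-0.57, -0.001, -0.821]]
ft_force: [-0.4, -1.0, -1.5]
grip_width: 0.0237
finger_force: 35.0
```

Run:
```python
from h import *
s=read_state(); print(s["time_s"],s["joints"].round(1),s["tcp_pos"],s["grip_width"])
R,n=scanR(np.radians(-2.7)); L=np.array([.5836,-.0645,.102])
plan(L+.370*n,R)
im,d,p=grab("wrist"); cv2.imwrite("pics/w4.png",im)
v,u=np.mgrid[0:384,0:512]; W=pts(np.c_[u.ravel(),v.ravel()],d.ravel(),p).reshape(384,512,3)
T=(W-s["tcp_pos"])@s["orientation"]; np.savez("w4.npz",im=im,d=d,T=T,W=W)
m=(np.hypot(T[...,0],T[...,1])<.03)&(T[...,2]>.19)&(d>0)
for lo in np.arange(.19,.32,.01):
    q=T[m&(T[...,2]>=lo)&(T[...,2]<lo+.01)]
    if len(q)>5: print(lo.round(3),len(q),q.min(0).round(4),q.max(0).round(4))
```

```text
8.55 [ -25.8  -40.3  130.1   15.1   58.5 -117.3] [ 0.37911958 -0.05652726  0.44238458] 0.023667503109859264
shift(tool) [0.0275 0.0017 0.0263] rows>= 0.9525039069711195
turn(tool) [-0.002  -0.004  -0.0013] rows>= 0.03878737905552954
0.19 214 [ 0.0099 -0.012   0.19  ] [0.0132 0.0117 0.2   ]
0.2 163 [ 0.0098 -0.012   0.2001] [0.0131 0.0117 0.2094]
0.21 647 [-0.0013 -0.0177  0.2102] [0.0185 0.0176 0.2193]
0.25 40 [ 0.0079 -0.0067  0.2508] [0.0107 0.0065 0.26  ]
0.26 63 [ 0.0056 -0.0085  0.2601] [0.0106 0.0083 0.2699]
0.27 55 [ 0.0022 -0.0095  0.27  ] [0.0108 0.0095 0.28  ]
0.28 43 [ 0.0013 -0.0099  0.2802] [0.0106 0.0097 0.2873]
```

View pics/w4.png

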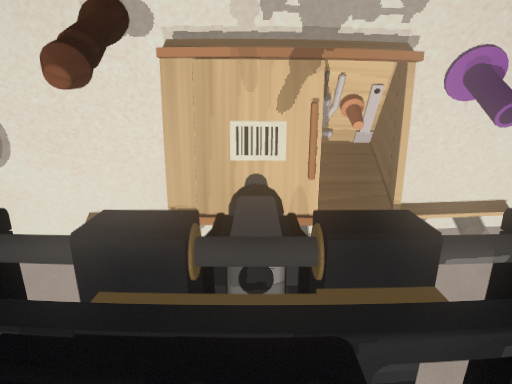

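The wand is straight and centred in the gripper, with its nose at about (256,182). The label at (258,141) is undisturbed. Next I approach along the label normal.

Request:
{"method": "apply_moves", "body": {"motion": [{"gripper":0,"tx":0.0137,"ty":0.0009,"tz":0,"wx":-0.002,"wy":-0.004,"wz":0},{"gripper":0,"tx":0.0138,"ty":0.0008,"tz":0.006,"wx":0,"wy":0,"wz":0},{"gripper":0,"tx":0,"ty":0,"tz":0.012,"wx":0,"wy":0,"wz":0},{"gripper":0,"tx":0,"ty":0,"tz":0.012,"wx":0,"wy":0,"wz":0},{"gripper":0,"tx":0,"ty":0,"tz":0.012,"wx":0,"wy":0,"wz":0},{"gripper":0,"tx":0,"ty":0,"tz":0.01,"wx":0,"wy":0,"wz":0},{"gripper":0,"tx":0,"ty":0,"tz":0,"wx":0,"wy":0,"wz":0},{"gripper":0,"tx":0,"ty":0,"tz":0,"wx":0,"wy":0,"wz":0}]}}

```text
time_s: 9.27
tcp_pos: [0.3871, -0.0551, 0.3851]
orientation: [[-0.822, 0.047, 0.568], [0.039, 0.999, -0.026], [-0.569, 0.001, -0.823]]
ft_force: [-0.4, 0.8, -0.8]
grip_width: 0.0237
finger_force: 35.0
```

```bash
cat > c.py <<'E'
from h import *
R,n=scanR(np.radians(-2.7)); L=np.array([.5836,-.0645,.102])
s=read_state(); print(s["time_s"],s["joints"].round(1),s["tcp_pos"].round(4),s["ft_force"].round(1))
plan(L+.330*n,R)
im,d,p=grab("wrist")
v,u=np.mgrid[0:384,0:512]; W=pts(np.c_[u.ravel(),v.ravel()],d.ravel(),p).reshape(384,512,3)
T=(W-s["tcp_pos"])@s["orientation"]
hsv=cv2.cvtColor(im,cv2.COLOR_BGR2HSV)
dist=(W-L)@n
door=(abs(dist)<.012)&(d>0)&(abs(W[...,1]+.065)<.07)&(hsv[...,1]>90)
print("door offset from model, med mm",1e3*np.median(dist[door]),door.sum())
q=W[door]; c=q.mean(0); k=np.linalg.svd(q-c)[2][2]; k*=np.sign(k[2]); print("door normal",k.round(4),"model",n.round(4))
lab=(abs(dist)<.012)&(hsv[...,1]<75)&(hsv[...,2]>120)&(np.linalg.norm(W-L,axis=2)<.055)
ys,xs=np.nonzero(lab); print("label px",xs.min(),xs.max(),ys.min(),ys.max())
lx=(W[lab]-L)@np.c_[-R[:,0],R[:,1]]; print("label extent up/along mm",1e3*np.percentile(lx,[1,99],axis=0))
cv2.imwrite("pics/w5.png",im)
E
python3 c.py
```

```text
9.2667 [ -24.9  -36.8  134.3   16.2   51.  -118.9] [ 0.3871 -0.0551  0.3851] [-0.4  0.8 -0.8]
shift(tool) [ 0.0011 -0.0001  0.0148] rows>= 0.3706099782140578
turn(tool) [ 0.0011 -0.0059 -0.    ] rows>= 0.04984567649012071
door offset from model, med mm -0.3537855979547751 16485
door normal [-0.5717  0.0207  0.8202] model [-0.5729  0.027   0.8192]
label px 223 287 150 193
label extent up/along mm [[-22.71124469 -32.81282846]
 [ 22.54354034  32.84228617]]
```

Request:
{"method": "apply_moves", "body": {"motion": [{"gripper":0,"tx":0.0011,"ty":0,"tz":0.005,"wx":0.001,"wy":-0.006,"wz":0},{"gripper":0,"tx":0,"ty":0,"tz":0.006,"wx":0,"wy":0,"wz":0},{"gripper":0,"tx":0,"ty":0,"tz":0.0038,"wx":0,"wy":0,"wz":0},{"gripper":0,"tx":0,"ty":0,"tz":0,"wx":0,"wy":0,"wz":0},{"gripper":0,"tx":0,"ty":0,"tz":0,"wx":0,"wy":0,"wz":0},{"gripper":0,"tx":0,"ty":0,"tz":0,"wx":0,"wy":0,"wz":0}]}}

```text
time_s: 9.82
tcp_pos: [0.3949, -0.0557, 0.3738]
orientation: [[-0.815, 0.048, 0.577], [0.038, 0.999, -0.029], [-0.578, -0.001, -0.816]]
ft_force: [0.5, -0.0, -1.3]
grip_width: 0.0235
finger_force: 35.0
```

```bash
python3 c.py
```

```text
9.8167 [ -24.5  -34.7  134.5   16.6   48.1 -119.3] [ 0.3949 -0.0557  0.3738] [ 0.5 -0.  -1.3]
shift(tool) [0.0011 0.0001 0.001 ] rows>= 0.03697399729835808
turn(tool) [-0.0015  0.0053  0.0001] rows>= 0.045452792087273645
door offset from model, med mm -0.34148402051705046 18041
door normal [-0.5707  0.0209  0.8209] model [-0.5729  0.027   0.8192]
label px 223 290 148 194
label extent up/along mm [[-22.9887347  -32.8392078 ]
 [ 22.90752016  33.09448147]]
```

View pics/w5.png

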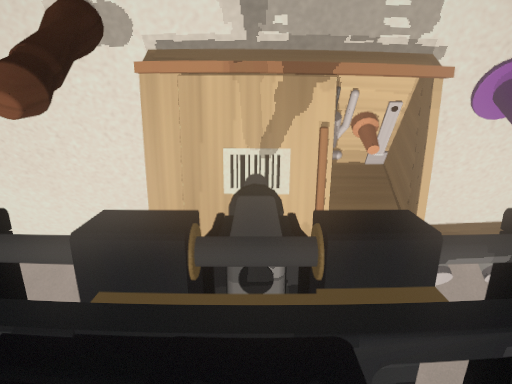

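The nose at (256,182) hovers over the label at (223–290, 148–194), on axis and about 3 cm off. The residuals are about 1 mm and 0.3°, so I'll hold here.

Request:
{"method": "apply_moves", "body": {"motion": [{"gripper":0,"tx":0.0005,"ty":0,"tz":0.0008,"wx":0,"wy":0.002,"wz":0},{"gripper":0,"tx":0,"ty":0,"tz":0,"wx":0,"wy":0,"wz":0},{"gripper":0,"tx":0,"ty":0,"tz":0,"wx":0,"wy":0,"wz":0},{"gripper":0,"tx":0,"ty":0,"tz":0,"wx":0,"wy":0,"wz":0},{"gripper":0,"tx":0,"ty":0,"tz":0,"wx":0,"wy":0,"wz":0},{"gripper":0,"tx":0,"ty":0,"tz":0,"wx":0,"wy":0,"wz":0},{"gripper":0,"tx":0,"ty":0,"tz":0,"wx":0,"wy":0,"wz":0},{"gripper":0,"tx":0,"ty":0,"tz":0,"wx":0,"wy":0,"wz":0},{"gripper":0,"tx":0,"ty":0,"tz":0,"wx":0,"wy":0,"wz":0},{"gripper":0,"tx":0,"ty":0,"tz":0,"wx":0,"wy":0,"wz":0},{"gripper":0,"tx":0,"ty":0,"tz":0,"wx":0,"wy":0,"wz":0},{"gripper":0,"tx":0,"ty":0,"tz":0,"wx":0,"wy":0,"wz":0},{"gripper":0,"tx":0,"ty":0,"tz":0,"wx":0,"wy":0,"wz":0},{"gripper":0,"tx":0,"ty":0,"tz":0,"wx":0,"wy":0,"wz":0},{"gripper":0,"tx":0,"ty":0,"tz":0,"wx":0,"wy":0,"wz":0},{"gripper":0,"tx":0,"ty":0,"tz":0,"wx":0,"wy":0,"wz":0},{"gripper":0,"tx":0,"ty":0,"tz":0,"wx":0,"wy":0,"wz":0},{"gripper":0,"tx":0,"ty":0,"tz":0,"wx":0,"wy":0,"wz":0},{"gripper":0,"tx":0,"ty":0,"tz":0,"wx":0,"wy":0,"wz":0},{"gripper":0,"tx":0,"ty":0,"tz":0,"wx":0,"wy":0,"wz":0}]}}

```text
time_s: 11.53
tcp_pos: [0.3949, -0.0557, 0.3727]
orientation: [[-0.816, 0.048, 0.576], [0.038, 0.999, -0.029], [-0.576, -0.001, -0.817]]
ft_force: [-0.3, 0.2, -1.5]
grip_width: 0.0235
finger_force: 35.0
```

Request:
{"method": "apply_moves", "body": {"motion": [{"gripper":0,"tx":0,"ty":0,"tz":0,"wx":0,"wy":0,"wz":0},{"gripper":0,"tx":0,"ty":0,"tz":0,"wx":0,"wy":0,"wz":0},{"gripper":0,"tx":0,"ty":0,"tz":0,"wx":0,"wy":0,"wz":0},{"gripper":0,"tx":0,"ty":0,"tz":0,"wx":0,"wy":0,"wz":0},{"gripper":0,"tx":0,"ty":0,"tz":0,"wx":0,"wy":0,"wz":0},{"gripper":0,"tx":0,"ty":0,"tz":0,"wx":0,"wy":0,"wz":0},{"gripper":0,"tx":0,"ty":0,"tz":0,"wx":0,"wy":0,"wz":0},{"gripper":0,"tx":0,"ty":0,"tz":0,"wx":0,"wy":0,"wz":0},{"gripper":0,"tx":0,"ty":0,"tz":0,"wx":0,"wy":0,"wz":0},{"gripper":0,"tx":0,"ty":0,"tz":0,"wx":0,"wy":0,"wz":0},{"gripper":0,"tx":0,"ty":0,"tz":0,"wx":0,"wy":0,"wz":0},{"gripper":0,"tx":0,"ty":0,"tz":0,"wx":0,"wy":0,"wz":0},{"gripper":0,"tx":0,"ty":0,"tz":0,"wx":0,"wy":0,"wz":0},{"gripper":0,"tx":0,"ty":0,"tz":0,"wx":0,"wy":0,"wz":0},{"gripper":0,"tx":0,"ty":0,"tz":0,"wx":0,"wy":0,"wz":0},{"gripper":0,"tx":0,"ty":0,"tz":0,"wx":0,"wy":0,"wz":0}]}}

```text
time_s: 12.87
tcp_pos: [0.3949, -0.0557, 0.3727]
orientation: [[-0.816, 0.048, 0.576], [0.038, 0.999, -0.029], [-0.576, -0.001, -0.817]]
ft_force: [0.6, -1.5, -1.3]
grip_width: 0.0237
finger_force: 35.0
```

```bash
python3 -c "
from h import *
R,n=scanR(np.radians(-2.7)); L=np.array([.5836,-.0645,.102])
s=read_state();z=s['orientation'][:,2];print(s['time_s'],'focus-L mm',1e3*(s['tcp_pos']+.33*z-L),'tilt',np.degrees(np.arccos(-z@n)))
a=np.radians(-2.6);x=np.array([np.cos(a),np.sin(a),0]);y=np.array([-np.sin(a),np.cos(a),0])
plan(None,np.c_[-x,y,[0,0,-1.]])"
```

```text
12.8667 focus-L mm [ 1.23865902 -0.67706517  1.06050972] tilt 0.2098408219008437
turn(tool) [-0.002   0.6142 -0.0021] rows>= 5.118448926798646
```

Scan done: over 3 s of hold with the focus within 2 mm of the label centre. Now I back off and upright the wand.

Request:
{"method": "apply_moves", "body": {"motion": [{"gripper":0,"tx":0,"ty":0,"tz":-0.01,"wx":0,"wy":0,"wz":0},{"gripper":0,"tx":0,"ty":0,"tz":-0.02,"wx":0,"wy":0,"wz":0},{"gripper":0,"tx":0,"ty":0,"tz":-0.02,"wx":0,"wy":0,"wz":0},{"gripper":0,"tx":0,"ty":0,"tz":-0.02,"wx":0,"wy":0,"wz":0},{"gripper":0,"tx":0,"ty":0,"tz":-0.015,"wx":0,"wy":0,"wz":0},{"gripper":0,"tx":0,"ty":0,"tz":0,"wx":0,"wy":0.054,"wz":0},{"gripper":0,"tx":0,"ty":0,"tz":0,"wx":0,"wy":0.08,"wz":0},{"gripper":0,"tx":0,"ty":0,"tz":0,"wx":0,"wy":0.08,"wz":0},{"gripper":0,"tx":0,"ty":0,"tz":0,"wx":0,"wy":0.08,"wz":0},{"gripper":0,"tx":0,"ty":0,"tz":0,"wx":0,"wy":0.08,"wz":0},{"gripper":0,"tx":0,"ty":0,"tz":0,"wx":0,"wy":0.08,"wz":0},{"gripper":0,"tx":0,"ty":0,"tz":0,"wx":0,"wy":0.08,"wz":0},{"gripper":0,"tx":0,"ty":0,"tz":0,"wx":-0.002,"wy":0.08,"wz":-0.002},{"gripper":0,"tx":0,"ty":0,"tz":0,"wx":0,"wy":0,"wz":0}]}}

```text
time_s: 14.03
tcp_pos: [0.3465, -0.0533, 0.442]
orientation: [[-0.999, 0.045, -0.004], [0.045, 0.999, 0.001], [0.004, 0.001, -1.0]]
ft_force: [0.9, 0.1, -1.4]
grip_width: 0.0239
finger_force: 35.0
```

```bash
cat > b.py <<'E'
from h import *
import sys
a=np.radians(-2.7);x=np.array([np.cos(a),np.sin(a),0]);y=np.array([-np.sin(a),np.cos(a),0])
s=read_state(); print(s["time_s"],s["joints"].round(1),s["tcp_pos"].round(4),s["orientation"][:,2].round(4),s["ft_force"].round(1))
plan((.4192,.2860,float(sys.argv[1])),np.c_[-x,y,[0,0,-1.]])
E
python3 b.py .449
```

```text
14.0333 [ -21.7  -29.7  121.1   -0.    88.8 -109.1] [ 0.3465 -0.0533  0.442 ] [-0.0036  0.0012 -1.    ] [ 0.9  0.1 -1.4]
shift(tool) [-0.0572  0.3423 -0.0068] rows>= 8.677684198279154
turn(tool) [ 0.001  -0.0036  0.0017] rows>= 0.03464901552391869
```

Request:
{"method": "apply_moves", "body": {"motion": [{"gripper":0,"tx":-0.0025,"ty":0.015,"tz":-0.003,"wx":0,"wy":-0.0036,"wz":0},{"gripper":0,"tx":-0.005,"ty":0.03,"tz":-0.004,"wx":0,"wy":0,"wz":0},{"gripper":0,"tx":-0.005,"ty":0.03,"tz":0,"wx":0,"wy":0,"wz":0},{"gripper":0,"tx":-0.005,"ty":0.03,"tz":0,"wx":0,"wy":0,"wz":0},{"gripper":0,"tx":-0.005,"ty":0.03,"tz":0,"wx":0,"wy":0,"wz":0},{"gripper":0,"tx":-0.005,"ty":0.03,"tz":0,"wx":0,"wy":0,"wz":0},{"gripper":0,"tx":-0.005,"ty":0.03,"tz":0,"wx":0,"wy":0,"wz":0},{"gripper":0,"tx":-0.005,"ty":0.03,"tz":0,"wx":0,"wy":0,"wz":0},{"gripper":0,"tx":-0.005,"ty":0.03,"tz":0,"wx":0,"wy":0,"wz":0},{"gripper":0,"tx":-0.005,"ty":0.03,"tz":0,"wx":0,"wy":0,"wz":0},{"gripper":0,"tx":-0.005,"ty":0.03,"tz":0,"wx":0,"wy":0,"wz":0},{"gripper":0,"tx":-0.0047,"ty":0.0273,"tz":0,"wx":0,"wy":0,"wz":0},{"gripper":0,"tx":0,"ty":0,"tz":0,"wx":0,"wy":0,"wz":0},{"gripper":0,"tx":0,"ty":0,"tz":0,"wx":0,"wy":0,"wz":0},{"gripper":0,"tx":0,"ty":0,"tz":0,"wx":0,"wy":0,"wz":0}]}}

```text
time_s: 15.28
tcp_pos: [0.4186, 0.2858, 0.4495]
orientation: [[-0.999, 0.045, 0.004], [0.045, 0.999, 0.001], [-0.004, 0.001, -1.0]]
ft_force: [0.4, -1.0, -0.8]
grip_width: 0.0235
finger_force: 35.0
```

```bash
python3 b.py .425
```

```text
15.2833 [ 2.540e+01 -5.400e+00  1.016e+02 -1.000e-01  8.360e+01 -6.200e+01] [0.4186 0.2858 0.4495] [ 4.4e-03  9.0e-04 -1.0e+00] [ 0.4 -1.  -0.8]
shift(tool) [-0.0004  0.0002  0.0245] rows>= 0.6128138418175174
turn(tool) [0.0011 0.0044 0.0017] rows>= 0.04045689623278081
```

Request:
{"method": "apply_moves", "body": {"motion": [{"gripper":0,"tx":-0.0004,"ty":0.0002,"tz":0.006,"wx":0,"wy":0.003,"wz":0},{"gripper":0,"tx":0,"ty":0,"tz":0.012,"wx":0,"wy":0,"wz":0},{"gripper":0,"tx":0,"ty":0,"tz":0.012,"wx":0,"wy":0,"wz":0},{"gripper":0,"tx":0,"ty":0,"tz":0.012,"wx":0,"wy":0,"wz":0},{"gripper":0,"tx":0,"ty":0,"tz":0.012,"wx":0,"wy":0,"wz":0},{"gripper":0,"tx":0,"ty":0,"tz":0.01,"wx":0,"wy":0,"wz":0},{"gripper":0,"tx":0,"ty":0,"tz":0.008,"wx":0,"wy":0,"wz":0},{"gripper":0,"tx":0,"ty":0,"tz":0.008,"wx":0,"wy":0,"wz":0},{"gripper":0,"tx":0,"ty":0,"tz":0,"wx":0,"wy":0,"wz":0},{"gripper":0,"tx":0,"ty":0,"tz":0,"wx":0,"wy":0,"wz":0}]}}

```text
time_s: 16.12
tcp_pos: [0.4192, 0.2863, 0.3692]
orientation: [[-0.999, 0.046, 0.0], [0.046, 0.999, 0.0], [-0.0, 0.0, -1.0]]
ft_force: [-0.3, 0.2, -1.4]
grip_width: 0.0238
finger_force: 35.0
```

```bash
python3 b.py .3152
```

```text
16.1167 [ 25.4  -1.9 107.    0.   74.9 -62. ] [0.4192 0.2863 0.3692] [ 0.e+00  3.e-04 -1.e+00] [-0.3  0.2 -1.4]
shift(tool) [-0.     -0.0003  0.054 ] rows>= 1.3503954814511872
turn(tool) [0.0003 0.     0.0014] rows>= 0.012055138045031017
```

Inside the bore with no contact force, so I continue down slowly.

Request:
{"method": "apply_moves", "body": {"motion": [{"gripper":0,"tx":0,"ty":0,"tz":0.008,"wx":0,"wy":0,"wz":0},{"gripper":0,"tx":0,"ty":0,"tz":0.01,"wx":0,"wy":0,"wz":0},{"gripper":0,"tx":0,"ty":0,"tz":0.01,"wx":0,"wy":0,"wz":0},{"gripper":0,"tx":0,"ty":0,"tz":0.01,"wx":0,"wy":0,"wz":0},{"gripper":0,"tx":0,"ty":0,"tz":0.006,"wx":0,"wy":0,"wz":0},{"gripper":0,"tx":0,"ty":0,"tz":0.004,"wx":0,"wy":0,"wz":0},{"gripper":0,"tx":0,"ty":0,"tz":0.003,"wx":0,"wy":0,"wz":0},{"gripper":0,"tx":0,"ty":0,"tz":0,"wx":0,"wy":0,"wz":0},{"gripper":0,"tx":0,"ty":0,"tz":0,"wx":0,"wy":0,"wz":0}]}}

```text
time_s: 16.87
tcp_pos: [0.4194, 0.2863, 0.3187]
orientation: [[-0.999, 0.046, 0.001], [0.046, 0.999, 0.001], [-0.001, 0.001, -1.0]]
ft_force: [1.2, 0.1, 0.0]
grip_width: 0.0239
finger_force: 35.0
```

Request:
{"method": "apply_moves", "body": {"motion": [{"gripper":0,"tx":0,"ty":0,"tz":0.001,"wx":0,"wy":0,"wz":0},{"gripper":0,"tx":0,"ty":0,"tz":0.001,"wx":0,"wy":0,"wz":0},{"gripper":0,"tx":0,"ty":0,"tz":0,"wx":0,"wy":0,"wz":0},{"gripper":0,"tx":0,"ty":0,"tz":0,"wx":0,"wy":0,"wz":0}]}}

```text
time_s: 17.2
tcp_pos: [0.4193, 0.2863, 0.3168]
orientation: [[-0.999, 0.046, 0.001], [0.046, 0.999, 0.001], [-0.001, 0.001, -1.0]]
ft_force: [-0.4, -0.5, -2.2]
grip_width: 0.0241
finger_force: 35.0
```

Request:
{"method": "apply_moves", "body": {"motion": [{"gripper":0,"tx":0,"ty":0,"tz":0.001,"wx":0,"wy":0,"wz":0},{"gripper":0,"tx":0,"ty":0,"tz":0,"wx":0,"wy":0,"wz":0},{"gripper":0,"tx":0,"ty":0,"tz":0,"wx":0,"wy":0,"wz":0}]}}

```text
time_s: 17.45
tcp_pos: [0.4193, 0.2863, 0.3156]
orientation: [[-0.999, 0.046, 0.001], [0.046, 0.999, 0.001], [-0.001, 0.001, -1.0]]
ft_force: [0.1, -0.1, -1.0]
grip_width: 0.0242
finger_force: 35.0
```

Request:
{"method": "apply_moves", "body": {"motion": [{"gripper":0,"tx":0,"ty":0,"tz":0.0007,"wx":0,"wy":0,"wz":0},{"gripper":0,"tx":0,"ty":0,"tz":0,"wx":0,"wy":0,"wz":0},{"gripper":0,"tx":0,"ty":0,"tz":0,"wx":0,"wy":0,"wz":0}]}}

```text
time_s: 17.7
tcp_pos: [0.4194, 0.2863, 0.3151]
orientation: [[-0.999, 0.046, 0.001], [0.046, 0.999, 0.001], [-0.001, 0.001, -1.0]]
ft_force: [0.6, -0.6, 0.1]
grip_width: 0.0238
finger_force: 35.0
```

```bash
python3 b.py .3152
```

```text
17.7 [ 25.4   1.4 109.8   0.   68.7 -62. ] [0.4194 0.2863 0.3151] [ 1.1e-03  8.0e-04 -1.0e+00] [ 0.6 -0.6  0.1]
shift(tool) [ 0.0002 -0.0003 -0.0001] rows>= 0.009735320800883969
turn(tool) [0.0009 0.0011 0.0012] rows>= 0.015507342041986671
```

Request:
{"method": "apply_moves", "body": {"motion": [{"gripper":0,"tx":0,"ty":0,"tz":0.0006,"wx":0,"wy":0,"wz":0},{"gripper":0,"tx":0,"ty":0,"tz":0,"wx":0,"wy":0,"wz":0},{"gripper":0,"tx":0,"ty":0,"tz":0,"wx":0,"wy":0,"wz":0}]}}

```text
time_s: 17.95
tcp_pos: [0.4194, 0.2864, 0.3151]
orientation: [[-0.999, 0.046, 0.001], [0.046, 0.999, 0.001], [-0.001, 0.001, -1.0]]
ft_force: [-2.6, -0.9, 5.8]
grip_width: 0.0239
finger_force: 35.0
```

The collar is seated: 6 N upward and z no longer drops. Releasing.

Request:
{"method": "apply_moves", "body": {"motion": [{"gripper":0.4,"tx":0,"ty":0,"tz":0,"wx":0,"wy":0,"wz":0},{"gripper":0.7,"tx":0,"ty":0,"tz":0,"wx":0,"wy":0,"wz":0},{"gripper":1,"tx":0,"ty":0,"tz":0,"wx":0,"wy":0,"wz":0},{"gripper":1,"tx":0,"ty":0,"tz":0,"wx":0,"wy":0,"wz":0},{"gripper":1,"tx":0,"ty":0,"tz":0,"wx":0,"wy":0,"wz":0},{"gripper":1,"tx":0,"ty":0,"tz":0,"wx":0,"wy":0,"wz":0},{"gripper":1,"tx":0,"ty":0,"tz":0,"wx":0,"wy":0,"wz":0},{"gripper":1,"tx":0,"ty":0,"tz":0,"wx":0,"wy":0,"wz":0}]}}

```text
time_s: 18.62
tcp_pos: [0.4193, 0.2863, 0.3143]
orientation: [[-0.999, 0.046, 0.001], [0.046, 0.999, 0.001], [-0.001, 0.001, -1.0]]
ft_force: [-0.2, -0.8, -1.1]
grip_width: 0.069
finger_force: 0.0
```

Request:
{"method": "apply_moves", "body": {"motion": [{"gripper":1,"tx":0,"ty":0,"tz":-0.006,"wx":0,"wy":0,"wz":0},{"gripper":1,"tx":0,"ty":0,"tz":-0.02,"wx":0,"wy":0,"wz":0},{"gripper":1,"tx":0,"ty":0,"tz":-0.025,"wx":0,"wy":0,"wz":0},{"gripper":1,"tx":0,"ty":0,"tz":-0.025,"wx":0,"wy":0,"wz":0},{"gripper":1,"tx":0,"ty":0,"tz":-0.025,"wx":0,"wy":0,"wz":0},{"gripper":1,"tx":-0.03,"ty":0,"tz":-0.01,"wx":0,"wy":0,"wz":0},{"gripper":1,"tx":-0.034,"ty":0,"tz":0,"wx":0,"wy":0,"wz":0},{"gripper":1,"tx":0,"ty":0,"tz":0,"wx":0,"wy":0,"wz":0},{"gripper":1,"tx":0,"ty":0,"tz":0,"wx":0,"wy":0,"wz":0}]}}

```text
time_s: 19.37
tcp_pos: [0.4842, 0.2829, 0.4253]
orientation: [[-0.999, 0.047, 0.0], [0.047, 0.999, 0.0], [-0.0, 0.0, -1.0]]
ft_force: [-0.2, 0.8, -0.1]
grip_width: 0.0867
finger_force: 0.0
```

Run:
```python
from h import *
s=read_state(); print(s["time_s"],s["tcp_pos"],s["ft_force"])
im,d,p=grab("wrist"); cv2.imwrite("pics/w6.png",im)
v,u=np.mgrid[0:384,0:512]; W=pts(np.c_[u.ravel(),v.ravel()],d.ravel(),p).reshape(384,512,3)
m=(abs(W[...,2]-.181)<.006)&(d>0)&(np.hypot(W[...,0]-.419,W[...,1]-.283)<.03)&(v<230)
q=W[m]; print(len(q),cv2.minAreaRect(q[:,:2].astype(np.float32)),np.percentile(q[:,2],[5,50,95]))
```

```text
19.3667 [0.48419079 0.28294941 0.42525756] [-0.21642278  0.83673409 -0.12213037]
1218 ((0.4189660847187042, 0.28629255294799805), (0.023786453530192375, 0.0238413754850626), 87.52799987792969) [0.17909729 0.18137551 0.18321437]
```

View pics/w6.png

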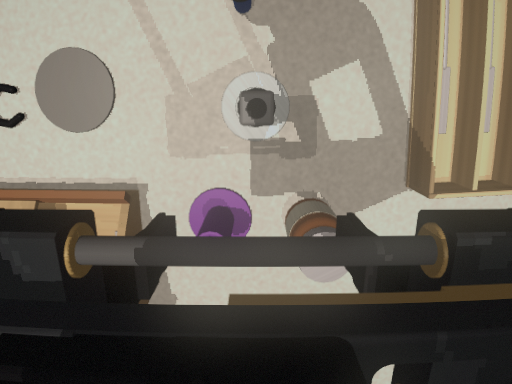

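The wand is back in the silver stand at (256,107), with its top at 181 mm and upright. The gripper is clear and all else is in place, so I'm handing in.

```bash
python3 -c "
from h import *
print(workorder.hand_in())"
```

```text
the job is handed in; nothing more can be done
None
```

I scanned the label, holding the wand about 3 cm off for over 3 s, then lowered it back into its stand until the collar rested on the rim, let go, and handed the job in at about 19 s; I saw nothing else moved.

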